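# Slide a helmet battery module under the test dock's leaf spring

## Task

Load the battery module in the test dock: with a fingertip press the module down hard on its sprung platform and, keeping it pressed, slide it under the crossbar and the leaf spring until it is fully home against the end stop and the platform has popped up behind it. Do not lift the module out of the dock, leave the jar, screwdriver and torch where they are, and finish clear of everything.

Things in the scene. Friction and masses are not known exactly. Their poses are not given: they have to be found in the camera images.
- dock: Fixed white test dock, 256 x 100 mm. Origin on the bench; its +x is the slide direction, z up. In its frame (mm): side walls' inner faces at y = -31.5 and 31.5, tops z = 38, x = -113 to 133, open at the rear (-x); sprung platform x = -110 to -10, then a rigid bed x = -8 to 133, top z = 22. All slides easily on it (friction 0.2).
- bar (a point): Middle of the underside of the dock's steel crossbar, at (57, 0, 40) mm in the dock's frame. The bar spans the channel, 12 mm along the slide (x = 51 to 63), 12 mm high (top z = 52, screw heads at its ends to 55).
- stop (a point): Middle of the face of the rigid end stop, at bed height: (123, 0, 22) mm in the dock's frame. The stop's top is at z = 40 mm. The module's front must come against it.
- module: Loose charcoal battery module, 130 x 60 x 16 mm, about 0.18 kg, rear-heavy; x axis to the end stop, origin: centre of its underside. It starts on the raised platform, underside z = 32 mm, front over the bed, 16 to 24 mm short of the crossbar, which blocks it at that height. Pressed down on the bed, underside z = 22, top 38 mm: it clears the bar by 2 mm. Home: origin at x = 58 mm in the dock's frame.
- thumb (a point): Middle of the striped flat thumb area on the module's top, 43 mm behind the module's centre, 16 mm above its underside: press here and push forward. The area runs from 22 mm behind this point (rear edge) to 22 mm ahead, where a cross rib stands (44 mm long, 6 mm thick, 6 mm high) for the fingertip to push on. With the module home the rib is still 8 mm short of the crossbar.
- platform (a joint): Sprung platform under the module: 0 = raised (top at z = 32 mm), 0.010 m = pressed down level with the bed. Its spring pushes up with 6 N at 0 and 11 N fully down. It pops up to 0 behind the module once the module's rear is past it.
- leaf (a joint): Steel leaf spring hinged behind the crossbar, 36 mm wide, 37 mm long, sloping down to +x of the dock: 0 = at rest with its tip about 32 mm above the bench at dock x = 96 mm, grows (rad) as the module's front lifts it, to about 0.15 with the module home. It then presses on the module's top with about 6 N and drags on it.
- jar: Small closed white jar, 52 mm diameter, 75 mm high, standing on the bench beside the dock. Origin: centre of its underside. Leave alone.
- screwdriver: Screwdriver, 170 mm, lying on the bench beside the dock. Leave alone.
- torch: Metal pocket torch, 110 mm long, 34 mm thick, lying on the bench near the dock. Origin: underside, about mid-length. Leave alone.
There are look-alikes about, which are no part of the job. Of the things like the module, leave any that is orange, pink or yellow; of the rest the smaller one is meant.

How it is judged:
On the way, in this order (a step that is already met when the one before it is completed fails the run):
1. the module is pressed down on the platform by the fingers, before it goes under the crossbar (value of joint platform above 0.007 m and contact force between the fingers and module above 3 N and x of module in the frame of dock below -0.01 m), for 0.05 s.
2. still under the fingers, the module's front has passed the crossbar and lifts the leaf spring (value of joint leaf above 0.08 rad and x of module in the frame of dock above 0.02 m and contact force between the fingers and module above 1 N), for 0.02 s.
At the end, for the whole second after the job is handed in: The module lies flat on the bed under the leaf spring, within 3.5 mm of the end stop, with the platform raised behind it (within 1.5 mm of its top) and everything at rest (x of module in the frame of dock between 0.0545 and 0.0605 m and z of module in the frame of dock below 0.0245 m and angle between the x axis of module and the x axis of dock, either way round below 0.06 rad and angle between module's own z axis and vertical below 0.05 rad and value of joint platform below 0.0015 m and value of joint leaf above 0.08 rad and linear speed of module below 0.01 m/s); the robot touches nothing.
It fails at once if the module is lifted or tipped up out of the channel (z of module in the frame of dock above 0.044 m or angle between module's own z axis and vertical above 0.35 rad).
It fails at once if a bystander is moved more than 30 mm (distance of any of jar, screwdriver, torch from where it was at the start of the episode above 0.03 m).
It also fails if it takes over 32 s, if anything falls off the work surface, if the arm or the gripper's body presses on something with over 40 N, if the wrist force passes 120 N, or if a joint passes its speed limit or range.

## Robot

A 6-joint arm with a two-finger parallel gripper is mounted at the origin on the work surface. World frame = base frame: x ahead of the robot, y to its left, z up, the work surface at z = 0. Lengths are in m, angles in rad, forces in N, time in s.
With the tool pointing down it reaches from about 0.4 to 0.925 m from the base axis. Payload 12.5 kg.
Tool frame: the origin (TCP) lies midway between the tips of the shut fingers; the grasp point (between the pads) lies manip.grasp_offset behind it (manip.grasp_offset is the distance from the TCP to the grasp point, in m); z points along the fingers, y is the direction in which the jaws open and shut (so a half turn about z gives the same grasp; the last joint's range is limited). The gripper opens to 95 mm and grips with 3 to 60 N. Pads are 20 mm wide; open, the fingers measure 119 mm over their backs; the gripper's body (75 mm by 180 mm) begins 59 mm behind the grasp point.
Start: joints at [-1.31, 0.491, 1.559, -0, 1.092, -0.106], TCP at [0.224, -0.583, 0.182] pointing down, gripper open.
Joint ranges: [-3.1, 3.1], [-0.84, 2.19], [0.05, 2.79], [-1.13, 4.28], [0.06, 2.93], [-2.69, 2.69]. Speed limits (rad/s): [2.22, 2.22, 2.79, 3.14, 3.14, 3.14].

## Interface

Orientations are given as a unit quaternion [w, x, y, z].
In Python, from cell import manip gives the robot as it stands.
- The arm moves only by the tool servo_tool, never from a script. Its argument "rows" is a list of rows, each a list of 7 numbers: the finger opening in m, from 0 to 0.0951, then the shift along the tool's x, y, z in m, then the turn, a rotation vector about the tool's x, y, z in degrees. A call has 1 to 12 rows; each row is the pose to reach, as a shift and turn from the pose commanded when the call began, along the tool's axes at that moment; what a row does not reach only later rows make up. A row lasts 1/12 s, in which the tool goes at most 41.7 mm and 7.16 degrees, less where a joint would pass 70% of its speed; a pose out of reach is approached as far as the arm can. A call with a gripper value outside its range is refused whole. The fingers move at their own pace and stop on an object; "squeeze" is the grip in N (left out, the last holds). Time passes only in rows, so rows that repeat a pose let the fingers close. It gives the time, the measured TCP pose, the force and the opening at its end, in the units of the state.
- manip.state(): the state, without advancing time (a new reading comes with each control period).
- manip.grab_frame(name): name is "scene" or "top" or "wrist"; returns (picture, depth): 400x640x3 uint8, blue, green, red; 400x640 float32, m along the optical axis (not along the pixel's ray), 0 where there is no reading.
- manip.camera_params(name): a dict with "intrinsics" (3x3 intrinsics, pixels), "k1" (the pictures are not rectified: a ray, as slopes to the right and down, at radius r is drawn at 1 + k1 r^2 times it, then the intrinsics apply), "view" (4x4, takes a point from world to camera coordinates); the wrist camera has in their place "T_tool_cam" (4x4, takes a point from camera to tool coordinates, whose origin is the TCP and whose axes are the flange's). Camera axes: x right, y up, looking along -z (the intrinsics and any distortion apply to the point x, -y, -z); pixel columns grow to the right and rows downward; lengths in m; the calibration is good to about 2 mm. A picture is of the moment at which its call begins: read the wrist's pose just before it. camera_params takes no time and is no camera call.
- manip.close_job(): hands the job in, once; it reports no verdict.
Trained networks look in the newest picture that a camera, given by its name, has taken for a name from the list of things; names that differ only in an ending like _2 or _b are one class to them, and where a whole thing is asked for, a point or a joint stands for the part that bears it (a point fixed in the world has none). Each returns a list of dicts, best first, with "score" (0 to 1); they miss things now and then, are a little off and sometimes report something else, mostly with a low value. They report only what shows in the picture. A call takes as long as a camera call. They do not tell look-alikes from the thing itself.
- manip.search_frame(camera, query): "box" ([left, top, right, bottom] in pixels, round what is visible of it).
- manip.mark_of(camera, query): "pixel" ([column, row] in pixels: a listed point, or the origin of a listed thing).
The state is a dict: "time": time; "joint_positions": joint angles; "dq": joint speeds; "joint_efforts": joint torques, N m; "tool_pos": TCP position; "eef_rot": TCP orientation; "contact_force": force on the tool from outside, world axes, zero at the start; "wrist_torque": the same for the moment, N m; "gripper_width": finger opening in m.
Only numpy, scipy, OpenCV 4.12 (cv2) and the standard library are available. Lean on these libraries where they do the work, as an engineer would, in place of code of your own. Each camera call takes 0.05 s, during which the arm holds its last target.

## Working session

There is one attempt and no reset: what is moved stays moved. The work goes in short steps, Python scripts to look and compute and a tool call to move; the robot and the scene stay as the last step left them, time stands still between calls to the robot, and variables do not carry over. Pictures are saved under pics/ and viewed, and the job is handed in when it is done.

Besides the shell and the picture viewer there is one more tool, called after "Call:" as a command line: name --pt "numbers of a row" for each row, then --argument value for the rest. servo_tool: Moves the arm, as the interface text tells. Its arguments: {"type":"object","properties":{"rows":{"type":"array","items":{"type":"array","items":{"type":"number"}}},"squeeze":{"type":"number"}},"required":["rows"]}

```bash
ls; mkdir -p pics
python3 - <<'E'
from cell import manip
import cv2
print(manip.state())
for n in ("scene","top"):
    p,d=manip.grab_frame(n); cv2.imwrite(f"pics/{n}0.png",p)
    for q in ("dock","module","thumb","bar","stop"):
        print(n,q,[(x.get("pixel"),round(x["score"],2)) for x in manip.mark_of(n,q)])
    c=manip.camera_params(n); print(c)
print(manip.camera_params("wrist"), manip.grasp_offset)
E
```

```text
pics
{'time': 0.0, 'joint_positions': array([-1.30955913e+00,  4.91590842e-01,  1.55943898e+00,  2.93746549e-05,
        1.09168399e+00, -1.05577033e-01]), 'dq': array([-0.00023374, -0.00100875, -0.00039721,  0.00010279,  0.00202745,
       -0.00130047]), 'joint_efforts': array([-1.33282672e-03, -6.12658024e+01, -2.58186132e+01,  6.91797235e-02,
        4.81723552e-02, -1.70331118e-04]), 'tool_pos': array([ 0.22412408, -0.58314315,  0.18094594]), 'eef_rot': array([-5.59893849e-04,  9.83229090e-01,  1.82373905e-01, -3.05954208e-05]), 'contact_force': array([-0.28245467, -0.04447019, -0.10493279]), 'wrist_torque': array([ 0.00534573, -0.0433518 , -0.03170069]), 'gripper_width': 0.09506807412777193}
scene dock [([304.3, 215.0], 0.67)]
scene module [([300.6, 199.6], 0.92), ([228.7, 190.3], 0.88), ([314.0, 312.1], 0.75), ([428.8, 240.2], 0.69), ([369.1, 165.1], 0.58)]
scene thumb [([349.9, 155.2], 0.83), ([401.7, 231.8], 0.76), ([295.3, 182.9], 0.73), ([292.5, 305.1], 0.65), ([235.4, 180.2], 0.62)]
scene bar [([311.0, 222.4], 0.63)]
scene stop [([322.1, 250.4], 0.93)]
{'intrinsics': array
[... 1111 characters left out ...]
 -0.60701966],
       [-0.18868839,  0.02993327,  0.98158071, -0.9079738 ],
       [ 0.        ,  0.        ,  0.        ,  1.        ]])}
{'intrinsics': array([[324.08938404,   0.        , 313.15869718],
       [  0.        , 324.08938404, 198.12726319],
       [  0.        ,   0.        ,   1.        ]]), 'k1': -0.011900136281683267, 'T_tool_cam': array([[ 3.00985132e-04,  9.65468820e-01,  2.60518459e-01,
         7.34383809e-02],
       [ 9.99999917e-01, -3.61956784e-04,  1.86063136e-04,
         6.89299755e-04],
       [ 2.73934580e-04,  2.60518382e-01, -9.65468849e-01,
        -2.03134080e-01],
       [ 0.00000000e+00,  0.00000000e+00,  0.00000000e+00,
         1.00000000e+00]])} 0.0188
```

View pics/scene0.png

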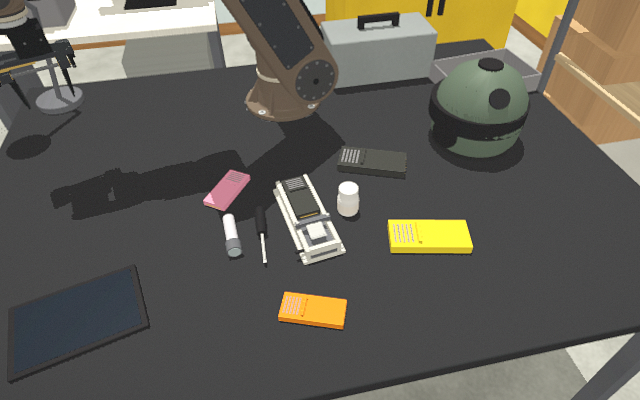

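View pics/top0.png

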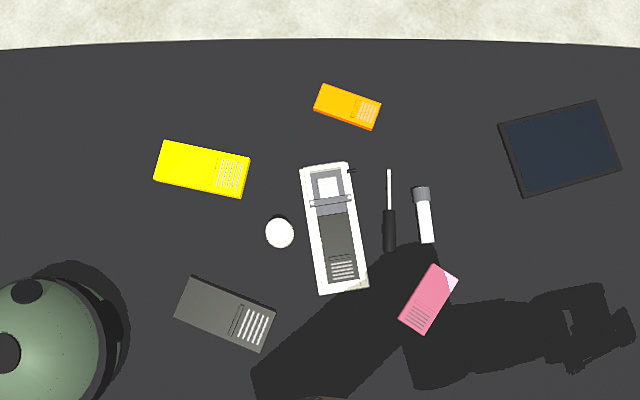

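Top view: the dock lies at about columns 300–368, rows 162–294, with the charcoal module at (338,248). The jar is left at (279,232), and the screwdriver and torch are right at (389,210) and (423,215). The larger grey look-alike is outside at (225,313).

```bash
cat > h.py <<'E'
import numpy as np, cv2
from cell import manip
def rays(c,uv):
    K=c["intrinsics"]; D=np.array([c["k1"],0,0,0,0.])
    return cv2.undistortPoints(np.asarray(uv,float).reshape(-1,1,2),K,D).reshape(-1,2)
def plane(c,uv,z):
    V=c["view"]; R=V[:3,:3]; t=V[:3,3]; o=-R.T@t
    s=rays(c,uv); d=np.c_[s[:,0],-s[:,1],-np.ones(len(s))]@R
    return o+d*((z-o[2])/d[:,2])[:,None]
def cloud(c,d):
    h,w=d.shape; u,v=np.meshgrid(np.arange(w),np.arange(h)); s=rays(c,np.c_[u.ravel(),v.ravel()])
    z=d.ravel(); P=np.c_[s[:,0]*z,-s[:,1]*z,-z]; V=c["view"]
    W=(P-V[:3,3])@V[:3,:3]; W[z==0]=np.nan
    return W.reshape(h,w,3)
def proj(c,P):
    V=c["view"]; q=np.atleast_2d(P)@V[:3,:3].T+V[:3,3]
    s=q[:,:2]*[1,-1]/-q[:,2:3]; r2=(s**2).sum(1,keepdims=True); s=s*(1+c["k1"]*r2)
    K=c["intrinsics"]; return s*[K[0,0],K[1,1]]+K[:2,2]
E
python3 - <<'E'
from h import *
for n in ("top","scene"):
    p,d=manip.grab_frame(n); c=manip.camera_params(n); W=cloud(c,d)
    np.save(f"{n}.npy",W); 
    b=dict(top=(270,140,400,310),scene=(255,160,365,275))[n]
    im=cv2.resize(p[b[1]:b[3],b[0]:b[2]],None,fx=4 if n=="top" else 5,fy=4 if n=="top" else 5,interpolation=cv2.INTER_CUBIC)
    cv2.imwrite(f"pics/{n}z.png",im[:600] if n=="scene" else cv2.resize(im,None,fx=.88,fy=.88))
    roi=np.zeros(d.shape,bool); roi[b[1]:b[3],b[0]:b[2]]=1
    g=p.min(2)
    X=W[roi]; white=(g[roi]>150)&(X[:,2]>.030)&(X[:,2]<.046)
    Q=X[white]
    print(n,len(Q),np.percentile(X[:,2],[5,50,95]),"minarea",cv2.minAreaRect(Q[:,:2].astype(np.float32)*1000))
    for q,z in (("bar",.040),("stop",.022),("thumb",.048),("module",.032)):
        m=manip.mark_of(n,q); print(q,[(np.round(plane(c,x["pixel"],z)[0],4),round(x["score"],2)) for x in m if roi[int(x["pixel"][1]),int(x["pixel"][0])]])
E
```

```text
top 1998 [nan nan nan] minarea ((548.9776000976562, 19.98321533203125), (245.612548828125, 169.2637481689453), 8.179783821105957)
bar [(array([ 0.6021, -0.0099,  0.04  ]), 0.57)]
stop [(array([ 0.6597, -0.0129,  0.022 ]), 0.93)]
thumb [(array([ 0.4668, -0.0366,  0.048 ]), 0.88)]
module [(array([ 0.5098, -0.0332,  0.032 ]), 0.61)]
scene 1141 [nan nan nan] minarea ((548.4534912109375, 17.375633239746094), (248.28463745117188, 167.6119384765625), 8.442754745483398)
bar [(array([ 0.609 , -0.0177,  0.04  ]), 0.77)]
stop [(array([ 0.6689, -0.0094,  0.022 ]), 0.68)]
thumb []
module [(array([ 0.516, -0.027,  0.032]), 0.84)]
```

View pics/topz.png

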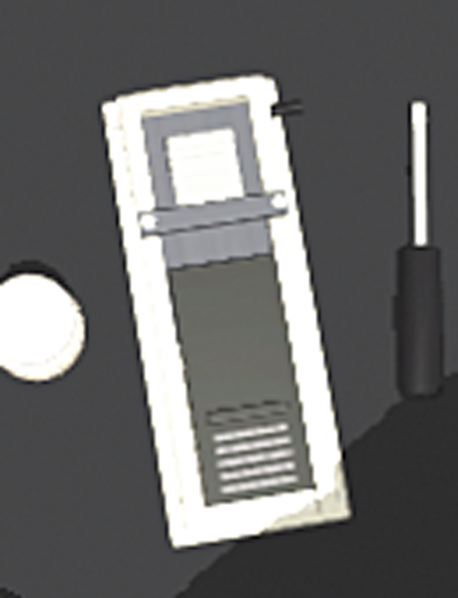

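View pics/scenez.png

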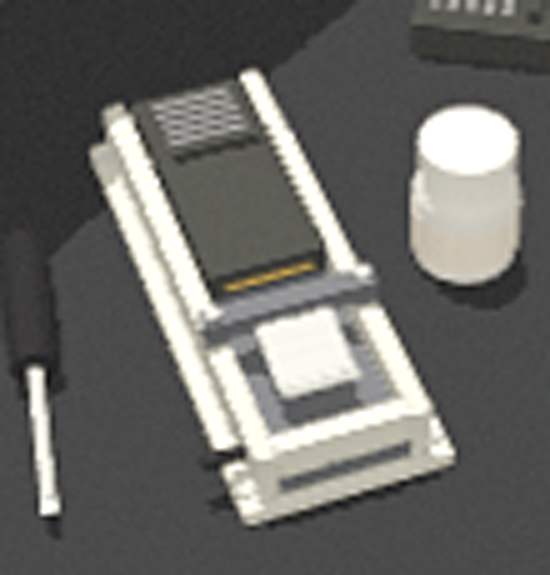

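Run:
```python
from h import *
for n in ("top","scene"):
    W=np.load(f"{n}.npy").reshape(-1,3); 
    W=W[np.isfinite(W[:,2])]
    for th in (7.5,8.5):
        t=np.radians(th); a=np.array([np.cos(t),np.sin(t)]); b=np.array([-a[1],a[0]])
        o=np.array([.545,-.0245])
        s=(W[:,:2]-o)@a; y=(W[:,:2]-o)@b
        m=(abs(s)<.16)&(abs(y)<.06)
        # wall tops
        w=m&(W[:,2]>.034)&(W[:,2]<.042)
        rows=[]
        for s0 in np.arange(-.12,.14,.03):
            k=w&(abs(s-s0)<.015); L=y[k&(y>.02)]; R=y[k&(y<-.02)]
            rows.append([s0*1e3]+[round(v*1e3,1) for q in (L,R) for v in ((q.min(),q.max()) if len(q) else (np.nan,)*2)])
        print(n,th,rows)
        k=w&(abs(y)>.034)&(abs(y)<.044); print("x-extent walls",[np.percentile(s[k&(sg*y>0)],[0,1,99,100]).round(4) for sg in(1,-1)])
        k=m&(W[:,2]>.0455)&(W[:,2]<.0505)&(s<.02); print("module",np.percentile(s[k],[0,1,99,100]).round(4),np.percentile(y[k],[0,1,99,100]).round(4),np.median(W[k,2]))
        k=m&(W[:,2]>.0505)&(W[:,2]<.0535); print("bar",np.percentile(s[k&(s>.02)],[0,2,50,98,100]).round(4)," rib",np.percentile(s[k&(s<.0)],[0,50,100]).round(4) if (k&(s<0)).any() else 0)
```

```text
top 7.5 [[np.float64(-120.0), np.float64(20.7), np.float64(40.1), np.float64(-41.1), np.float64(-31.3)], [np.float64(-90.0), np.float64(21.8), np.float64(40.9), np.float64(-40.6), np.float64(-20.8)], [np.float64(-60.0), np.float64(29.3), np.float64(41.3), np.float64(-40.2), np.float64(-30.0)], [np.float64(-30.0), np.float64(29.8), np.float64(41.5), np.float64(-41.4), np.float64(-31.3)], [np.float64(0.0), np.float64(30.0), np.float64(41.9), np.float64(-41.1), np.float64(-31.0)], [np.float64(30.0), np.float64(32.5), np.float64(42.4), np.float64(-40.5), np.float64(-30.4)], [np.float64(60.0), np.float64(28.7), np.float64(42.6), np.float64(-40.3), np.float64(-29.9)], [np.float64(90.0), np.float64(33.4), np.float64(43.2), np.float64(-39.9), np.float64(-29.7)], [np.float64(120.0), np.float64(20.1), np.float64(43.6), np.float64(-39.5), np.float64(-20.0)]]
x-extent walls [array([-0.113 , -0.1096,  0.1292,  0.1316]), array([-0.1116, -0.1095,  0.1291,  0.1318])]
module [-0.1    -0.0986  0.0188  0.0199] [-0.03   -0.0289  0.0294  0.0304] 0.04780295027124501
bar [0.0225 0.0247 0.0554 0.0621 0.0629
[... 2737 characters left out ...]
t64(40.7), np.float64(-42.8), np.float64(-31.2)], [np.float64(30.0), np.float64(20.9), np.float64(40.3), np.float64(-42.8), np.float64(-21.4)], [np.float64(60.0), np.float64(24.2), np.float64(39.4), np.float64(-42.9), np.float64(-29.1)], [np.float64(90.0), np.float64(29.9), np.float64(40.7), np.float64(-42.9), np.float64(-32.7)], [np.float64(120.0), np.float64(20.0), np.float64(40.0), np.float64(-42.8), np.float64(-20.1)]]
x-extent walls [array([-0.1145, -0.1119,  0.1306,  0.1333]), array([-0.1137, -0.1124,  0.1316,  0.132 ])]
module [-0.1031 -0.1003  0.019   0.0199] [-0.0317 -0.0311  0.0281  0.0291] 0.048446824545445084
bar [0.0203 0.0233 0.0565 0.0631 0.0639]  rib [-0.0972 -0.0527 -0.0064]
```

```bash
cat >> h.py <<'E'
from scipy.spatial.transform import Rotation as Ro
TH=np.radians(8.4); O=np.array([.545,-.0250])
A=np.array([np.cos(TH),np.sin(TH)]); B=np.array([-A[1],A[0]])
def to(s,y,z,yaw=TH):
    st=manip.state(); q=st["eef_rot"]; R=Ro.from_quat([*q[1:],q[0]])
    P=np.r_[O+s*A+y*B,z]
    T=Ro.from_matrix(np.array([[np.cos(yaw),np.sin(yaw),0],[np.sin(yaw),-np.cos(yaw),0],[0,0,-1]]))
    return P,R.inv().apply(P-st["tool_pos"]),np.degrees((R.inv()*T).as_rotvec())
def dk():
    st=manip.state(); p=st["tool_pos"]; return ((p[:2]-O)@A*1e3).round(2),((p[:2]-O)@B*1e3).round(2),(p[2]*1e3).round(2)
E
python3 -c "
from h import *
np.set_printoptions(suppress=True,precision=4)
print(*to(-.072,0,.12)); print(manip.state()['time'])"
```

```text
[ 0.4738 -0.0355  0.12  ] [ 0.4295 -0.422   0.0615] [ 0.0074  0.001  12.6138]
1.1
```

Call:
servo_tool --pt "0 0.43 -0.422 0.02 0 0 12.6" --pt "0 0.43 -0.422 0.02 0 0 12.6" --pt "0 0.43 -0.422 0.02 0 0 12.6" --pt "0 0.43 -0.422 0.02 0 0 12.6" --pt "0 0.43 -0.422 0.02 0 0 12.6" --pt "0 0.43 -0.422 0.02 0 0 12.6" --pt "0 0.43 -0.422 0.02 0 0 12.6" --pt "0 0.43 -0.422 0.02 0 0 12.6" --pt "0 0.43 -0.422 0.02 0 0 12.6" --pt "0 0.43 -0.422 0.02 0 0 12.6" --pt "0 0.43 -0.422 0.02 0 0 12.6" --pt "0 0.43 -0.422 0.02 0 0 12.6" --squeeze 20

```text
time: 2.1
tool_pos: [0.4321, -0.1269, 0.1652]
eef_rot: [0.0, 0.997, 0.073, 0.0]
contact_force: [1.0, -1.2, -0.1]
gripper_width: 0.0203
```

```bash
python3 -c "
from h import *
np.set_printoptions(suppress=True,precision=4)
print(*to(-.072,0,.12)); print(manip.state())"
```

```text
[ 0.4738 -0.0355  0.12  ] [ 0.0546 -0.0843  0.0452] [ 0.0285 -0.0371  0.0027]
{'time': 2.1, 'joint_positions': array([-0.4324,  0.265 ,  1.989 , -0.0001,  0.8868,  0.9918]), 'dq': array([ 1.1246,  0.1008, -0.0958,  0.0029, -0.0119,  1.1195]), 'joint_efforts': array([ -8.6413, -44.5416, -19.6101,   0.0633,   0.1139,  -1.8821]), 'tool_pos': array([ 0.4321, -0.1269,  0.1652]), 'eef_rot': array([0.0002, 0.9973, 0.0733, 0.0003]), 'contact_force': array([ 1.046 , -1.1772, -0.0766]), 'wrist_torque': array([-0.067 ,  0.0082, -0.028 ]), 'gripper_width': 0.02030773179098332}
```

Call:
servo_tool --pt "0 0.025 -0.04 0.02 0 0 0" --pt "0 0.025 -0.04 0.02 0 0 0" --pt "0 0.025 -0.04 0.02 0 0 0" --pt "0 0.025 -0.04 0.02 0 0 0" --pt "0 0.025 -0.04 0.02 0 0 0"

```text
time: 2.52
tool_pos: [0.4504, -0.0866, 0.1453]
eef_rot: [0.0, 0.997, 0.073, 0.0]
contact_force: [-0.2, -0.6, -0.6]
gripper_width: 0.0004
```

```bash
python3 -c "
from h import *
np.set_printoptions(suppress=True,precision=4)
print(*to(-.072,0,.12)); print(manip.state()['gripper_width'])"
```

```text
[ 0.4738 -0.0355  0.12  ] [ 0.0306 -0.0471  0.0253] [ 0.0255 -0.0205 -0.0249]
0.00039096803869281176
```

Call:
servo_tool --pt "0 0.015 -0.023 0.013 0 0 0" --pt "0 0.0305 -0.047 0.025 0 0 0" --pt "0 0.0305 -0.047 0.025 0 0 0" --pt "0 0.0305 -0.047 0.025 0 0 0" --pt "0 0.0305 -0.047 0.025 0 0 0"

```text
time: 2.93
tool_pos: [0.4737, -0.0359, 0.1204]
eef_rot: [0.0, 0.997, 0.073, 0.0]
contact_force: [0.0, -0.9, -0.4]
gripper_width: 0.0003
```

Run:
```python
from h import *
np.set_printoptions(suppress=True,precision=4)
print(*to(-.072,0,.12),dk())
st=manip.state(); q=st["eef_rot"]; Rt=Ro.from_quat([*q[1:],q[0]]).as_matrix()
p,d=manip.grab_frame("wrist"); c=manip.camera_params("wrist")
T=np.eye(4); T[:3,:3]=Rt; T[:3,3]=st["tool_pos"]; M=T@c["T_tool_cam"]; c["view"]=np.linalg.inv(M)
W=cloud(c,d); np.save("wr.npy",W); cv2.imwrite("pics/w1.png",p)
m=manip.mark_of("wrist","thumb"); print([( (plane(c,x["pixel"],.048)[0][:2]-O)@np.c_[A,B], x["pixel"],x["score"]) for x in m])
m=manip.mark_of("wrist","bar"); print([( (plane(c,x["pixel"],.04)[0][:2]-O)@np.c_[A,B], x["pixel"],x["score"]) for x in m])
for s in (-.1,-.078,-.056,0.0): print(s,proj(c,np.array([[*(O+s*A+y*B),z] for y,z in ((-.022,.048),(.022,.048),(-.0315,.038),(.0315,.038))])).round(0).tolist())
X=W[...,:2]; s=(X-O)@A; y=(X-O)@B; z=W[...,2]
for y0 in (-.02,-.015,0,.015,.02):
    k=(abs(y-y0)<.0025)&(z>.02)&(z<.07)&(abs(s)<.15); o=np.argsort(s[k]); 
    k2=k&(z>.0515)&(s<0); print(y0,"rib s",np.nanpercentile(s[k2],[5,50,95]) if k2.any() else 0)
k=(z>.046)&(z<.05)&(abs(s)<.15)&(abs(y)<.033); print("module",np.percentile(s[k],[0,1,99,100]),np.percentile(y[k],[0,1,99,100]))
```

```text
[ 0.4738 -0.0355  0.12  ] [ 0.0002 -0.0003  0.0004] [ 0.0243 -0.0236 -0.0434] (np.float64(-72.15), np.float64(-0.35), np.float64(120.38))
[(array([-0.1427,  0.1678]), [133.8, 269.9], 0.94), (array([-0.1728, -0.113 ]), [429.5, 298.2], 0.66), (array([-0.0777, -0.0015]), [313.8, 203.4], 0.65)]
[(array([0.0586, 0.0026]), [308.6, 37.1], 0.69)]
-0.1 [[337.0, 227.0], [288.0, 227.0], [346.0, 223.0], [278.0, 223.0]]
-0.078 [[337.0, 204.0], [287.0, 204.0], [347.0, 201.0], [278.0, 201.0]]
-0.056 [[337.0, 179.0], [287.0, 179.0], [347.0, 177.0], [277.0, 177.0]]
0.0 [[339.0, 113.0], [285.0, 113.0], [349.0, 113.0], [275.0, 113.0]]
-0.02 rib s [-0.0563 -0.0536 -0.0511]
-0.015 rib s [-0.0562 -0.0536 -0.051 ]
0 rib s [-0.0563 -0.0536 -0.0509]
0.015 rib s [-0.0563 -0.0537 -0.051 ]
0.02 rib s [-0.0562 -0.0536 -0.0511]
module [-0.1005 -0.0985  0.0293  0.0666] [-0.0324 -0.0286  0.0301  0.0314]
```

View pics/w1.png

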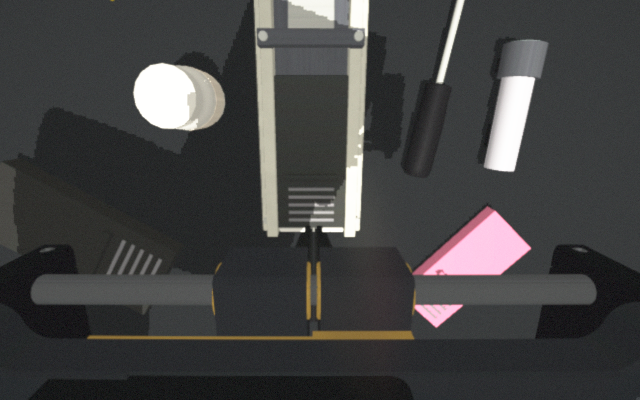

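The wrist view shows the fingertips at (313,235) behind the striped area (288–335, 188–222). The measured rib rear face is at dock x = −56.5 mm, which agrees with the other cameras. Next I descend.

Call:
servo_tool --pt "0 0 0 0.02 0 0 0" --pt "0 0 0 0.045 0 0 0" --pt "0 0 0 0.062 0 0 0" --pt "0 0 0 0.066 0 0 0" --pt "0 0 0 0.07 0 0 0" --pt "0 0 0 0.074 0 0 0" --pt "0 0 0 0.078 0 0 0" --pt "0 0 0 0.081 0 0 0" --pt "0 0 0 0.083 0 0 0" --pt "0 0 0 0.083 0 0 0"

```text
time: 3.92
tool_pos: [0.4738, -0.0346, 0.0369]
eef_rot: [0.0, 0.997, 0.073, 0.0]
contact_force: [-0.2, 1.0, 0.0]
gripper_width: 0.0004
```

```bash
python3 -c "
from h import *
print(dk(),manip.state()['contact_force'])"
```

```text
(np.float64(-71.86), np.float64(0.9), np.float64(36.91)) [-0.20386322  0.979157    0.03058361]
```

Run:
```python
from h import *
for n,b in (("wrist",None),("scene",(230,130,390,270))):
    p,d=manip.grab_frame(n)
    if b: p=cv2.resize(p[b[1]:b[3],b[0]:b[2]],None,fx=4,fy=4,interpolation=cv2.INTER_CUBIC)
    cv2.imwrite(f"pics/{n}2.png",p)
print(dk(),manip.state()['contact_force'])
```

```text
(np.float64(-71.8), np.float64(0.9), np.float64(37.11)) [ 0.11210975 -0.45979909  0.75764983]
```

View pics/wrist2.png

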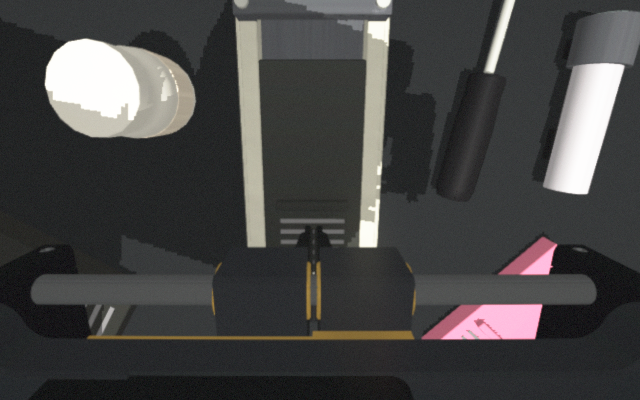

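View pics/scene2.png

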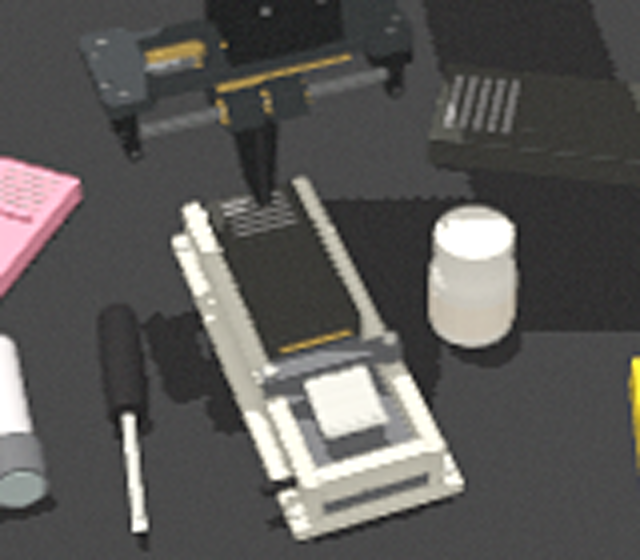

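Run:
```python
from h import *
for n in ("scene","top"):
    p,d=manip.grab_frame(n); c=manip.camera_params(n); W=cloud(c,d)
    s=(W[...,:2]-O)@A; y=(W[...,:2]-O)@B; z=W[...,2]
    for s0 in (-.09,-.08,-.05,-.04,-.02,0,.02,.03): 
        k=(abs(s-s0)<.004)&(abs(y)<.022); print(n,s0,[ (abs(k&(y>a)&(y<a+.011)).sum(),round(float(np.nanmedian(z[k&(y>a)&(y<a+.011)])),4)) for a in (-.022,.011)])
st=manip.state(); print(st['joint_efforts'],st['contact_force'],st['wrist_torque'],dk())
```

```text
scene -0.09 [(np.int64(52), 0.2067), (np.int64(94), 0.4649)]
scene -0.08 [(np.int64(39), 0.1926), (np.int64(53), 0.4424)]
scene -0.05 [(np.int64(166), 0.2142), (np.int64(142), 0.211)]
scene -0.04 [(np.int64(193), 0.28), (np.int64(159), 0.2567)]
scene -0.02 [(np.int64(11), 0.0486), (np.int64(103), 0.3429)]
scene 0 [(np.int64(12), 0.0482), (np.int64(9), 0.0498)]
scene 0.02 [(np.int64(17), 0.0478), (np.int64(17), 0.0478)]
scene 0.03 [(np.int64(19), 0.0426), (np.int64(24), 0.0434)]
top -0.09 [(np.int64(23), 0.4411), (np.int64(79), 0.4782)]
top -0.08 [(np.int64(56), 0.385), (np.int64(28), 0.4461)]
top -0.05 [(np.int64(48), 0.3761), (np.int64(54), 0.3827)]
top -0.04 [(np.int64(42), 0.368), (np.int64(49), 0.3784)]
top -0.02 [(np.int64(0), nan), (np.int64(13), 0.3576)]
top 0 [(np.int64(0), nan), (np.int64(5), 0.048)]
top 0.02 [(np.int64(14), 0.0479), (np.int64(0), nan)]
top 0.03 [(np.int64(12), 0.0465), (np.int64(0), nan)]
[-9.46148270e-03 -5.02747178e+01 -1.40899050e+01  3.36583809e-02
 -6.40569138e-02 -2.75714710e-04] [0.47917479 0.3346797  0.17133679] [ 0.0167669  -0.00085144 -0.06024197] (np.float64(-71.76), np.float64(0.89), np.float64(37.14))
  return np.nanmean(a, axis, out=out, keepdims=keepdims)
```

Run:
```python
from h import *
np.set_printoptions(suppress=True,precision=4)
st=manip.state(); p,d=manip.grab_frame("wrist"); c=manip.camera_params("wrist")
c["view"]=np.linalg.inv(c["T_tool_cam"]); print("TCP px",proj(c,[[0,0,0],[0.01,0,0],[-.01,0,0],[0,.012,0]]))
W=cloud(c,d)  # tool coords
for r in range(205,252,4): print(r,[tuple((W[r,cc]*1e3).round(0)) for cc in (296,304,310,315,320,330)])
cv2.imwrite("pics/w3.png",cv2.resize(p[170:270,230:400],None,fx=4.5,fy=4.5,interpolation=cv2.INTER_CUBIC))
s,dd=manip.grab_frame("scene"); c=manip.camera_params("scene"); print("scene TCP",proj(c,[st["tool_pos"]]))
W=cloud(c,dd); 
for r in range(168,186,2): print(r,[tuple((W[r,cc]*1e3).round(0)) for cc in (290,293,295,297,300)])
cv2.imwrite("pics/s3.png",cv2.resize(s[150:210,260:340],None,fx=8,fy=8,interpolation=cv2.INTER_CUBIC))
```

```text
TCP px [[312.2795 225.3848]
 [312.2733 211.0092]
 [312.2856 239.413 ]
 [330.3419 225.3904]]
205 [(np.float64(19.0), np.float64(-10.0), np.float64(-17.0)), (np.float64(19.0), np.float64(-5.0), np.float64(-16.0)), (np.float64(19.0), np.float64(-1.0), np.float64(-16.0)), (np.float64(19.0), np.float64(2.0), np.float64(-17.0)), (np.float64(19.0), np.float64(5.0), np.float64(-17.0)), (np.float64(19.0), np.float64(11.0), np.float64(-18.0))]
209 [(np.float64(16.0), np.float64(-10.0), np.float64(-17.0)), (np.float64(17.0), np.float64(-5.0), np.float64(-17.0)), (np.float64(17.0), np.float64(-1.0), np.float64(-17.0)), (np.float64(17.0), np.float64(2.0), np.float64(-17.0)), (np.float64(17.0), np.float64(5.0), np.float64(-17.0)), (np.float64(17.0), np.float64(11.0), np.float64(-17.0))]
213 [(np.float64(12.0), np.float64(-10.0), np.float64(-12.0)), (np.float64(12.0), np.float64(-5.0), np.float64(-11.0)), (np.float64(12.0), np.float64(-1.0), np.float64(-11.0)), (np.float64(12.0), np.float64(2.0), np.float64(-12.0)), (np.float64(12.0), np.float64(5.0), np.float64(-10.0)), (np.float64(12.0), np.float
[... 5113 characters left out ...]
loat64(486.0), np.float64(-31.0), np.float64(75.0)), (np.float64(458.0), np.float64(-21.0), np.float64(49.0))]
182 [(np.float64(462.0), np.float64(-47.0), np.float64(51.0)), (np.float64(463.0), np.float64(-39.0), np.float64(50.0)), (np.float64(463.0), np.float64(-34.0), np.float64(49.0)), (np.float64(463.0), np.float64(-29.0), np.float64(48.0)), (np.float64(468.0), np.float64(-22.0), np.float64(51.0))]
184 [(np.float64(471.0), np.float64(-48.0), np.float64(52.0)), (np.float64(470.0), np.float64(-40.0), np.float64(50.0)), (np.float64(469.0), np.float64(-35.0), np.float64(48.0)), (np.float64(472.0), np.float64(-31.0), np.float64(50.0)), (np.float64(469.0), np.float64(-23.0), np.float64(46.0))]
```

View pics/w3.png

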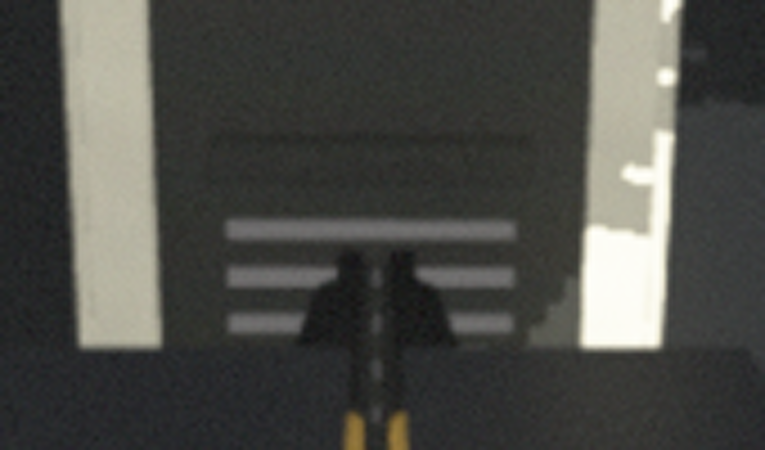

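View pics/s3.png

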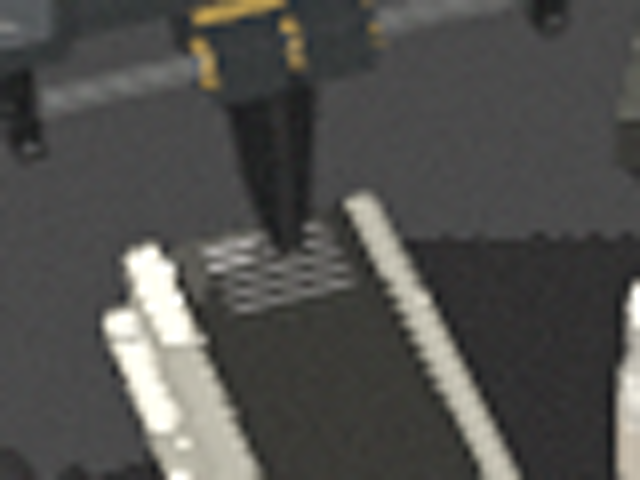

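Run:
```python
from h import *
np.set_printoptions(suppress=True,precision=4)
p,d=manip.grab_frame("wrist"); c=manip.camera_params("wrist")
c["view"]=np.linalg.inv(c["T_tool_cam"]); W=cloud(c,d)
for name,(r0,r1,c0,c1) in dict(blockL=(260,330,220,305),rodL=(278,300,60,200),endL=(250,310,0,40),bar=(345,365,100,500),endR=(250,330,590,639)).items():
    X=W[r0:r1,c0:c1].reshape(-1,3); print(name,np.nanpercentile(X*1e3,[2,50,98],axis=0).round(0).tolist())
for n in("scene","top"):
    p,d=manip.grab_frame(n); cc=manip.camera_params(n); W=cloud(cc,d); st=manip.state(); q=st["eef_rot"]; R=Ro.from_quat([*q[1:],q[0]])
    T=(W-st["tool_pos"])@R.as_matrix()
    m=(abs(T[...,1])<.12)&(abs(T[...,0])<.12)&(T[...,2]<-.025)&(T[...,2]>-.3)
    Q=T[m]*1e3
    for y0 in range(-110,111,10):
        k=abs(Q[:,1]-y0)<5
        if k.sum()>3: print(n,y0,"zmax",np.sort(Q[k,2])[-3:].round(0),"x",np.percentile(Q[k,0],[2,98]).round(0))
    j=(W[...,2]>.07)&(W[...,2]<.079)
    s=(W[...,:2]-O)@A; y=(W[...,:2]-O)@B; j&=(abs(s)<.1)&(y>.045)&(y<.13)
    print("jar",j.sum(), np.percentile(s[j],[1,99]),np.percentile(y[j],[1,99])) if j.any() else 0
```

```text
blockL [[22.0, -22.0, -136.0], [31.0, -12.0, -134.0], [36.0, -2.0, -125.0]]
rodL [[26.0, -66.0, -129.0], [29.0, -48.0, -128.0], [31.0, -30.0, -125.0]]
endL [[-33.0, -229.0, -143.0], [31.0, -74.0, -129.0], [35.0, -65.0, 15.0]]
bar [[25.0, -41.0, -151.0], [26.0, -2.0, -148.0], [27.0, 37.0, -145.0]]
endR [[-47.0, 63.0, -148.0], [32.0, 75.0, -131.0], [35.0, 264.0, 38.0]]
scene -110 zmax [-27. -26. -26.] x [ 62. 106.]
scene -100 zmax [-26. -26. -25.] x [ 62. 106.]
scene -90 zmax [-26. -26. -25.] x [-30. 102.]
scene -80 zmax [-28. -27. -27.] x [-32.  92.]
scene -70 zmax [-113. -112. -112.] x [-32.  36.]
scene -60 zmax [-125. -124. -124.] x [-20.  33.]
scene -50 zmax [-125. -123. -122.] x [-14.  52.]
scene -40 zmax [-125. -124. -123.] x [-10.  62.]
scene -30 zmax [-124. -123. -123.] x [11. 62.]
scene -20 zmax [-119. -118. -118.] x [18. 57.]
scene -10 zmax [-62. -58. -54.] x [10. 50.]
scene 0 zmax [-37. -37. -36.] x [ 8. 45.]
scene 10 zmax [-37. -35. -35.] x [-4. 42.]
scene 20 zmax [-118. -118. -116.] x [-20.  39.]
scene 30 zmax [-111. -110. -109.] x [-24.  35.]
scene 40 zmax [-124. -123. -122.] x [-26.  31.]
scene 50 zmax [-124. -123. -122.] x [-27.  29.]
scene 60 zmax [-124. -124. -120.] x [-28.  30.]
scene 70 zmax [-125. -124. -123.] x [-30.  34.]
scene 80 zmax [-114. -112. -111.] x [-32.  36.]
scene 90 zmax [-138. -136. -134.] x [-30.  34.]
jar 227 [-0.0101  0.034 ] [0.0847 0.1276]
top -110 zmax [-30. -30. -26.] x [ 61. 105.]
top -100 zmax [-34. -31. -26.] x [ 62. 104.]
top -90 zmax [-34. -32. -28.] x [-30.  98.]
top -80 zmax [-150. -149.  -38.] x [-25.  33.]
top -70 zmax [-150. -149. -147.] x [-0. 34.]
top -40 zmax [-210. -210. -208.] x [15. 24.]
top -30 zmax [-210. -210. -210.] x [26. 45.]
jar 477 [-0.0101  0.0326] [0.0869 0.1289]
```

Both cameras agree that the real fingertips sit about 35 mm above the reported TCP: the tip is at z ≈ 72 mm when 37 is reported, and the gripper body is at −112 instead of −78. The module is therefore still untouched. I'll use the observed tip and check the force as I go down.

Call:
servo_tool --pt "0 0 0 0.01 0 0 0" --pt "0 0 0 0.018 0 0 0" --pt "0 0 0 0.022 0 0 0" --pt "0 0 0 0.026 0 0 0" --pt "0 0 0 0.028 0 0 0" --pt "0 0 0 0.028 0 0 0"

```text
time: 4.87
tool_pos: [0.4736, -0.0346, 0.0087]
eef_rot: [-0.0, 0.997, 0.073, -0.0]
contact_force: [-3.0, 0.3, 7.0]
gripper_width: 0.0005
```

Call:
servo_tool --pt "0 0 0 0.003 0 0 0" --pt "0 0 0 0.006 0 0 0" --pt "0 0 0 0.008 0 0 0" --pt "0 0 0 0.009 0 0 0" --pt "0 0 0 0.009 0 0 0"

```text
time: 5.28
tool_pos: [0.475, -0.0349, 0.0045]
eef_rot: [0.001, 0.997, 0.074, 0.003]
contact_force: [-14.3, 2.3, 81.6]
gripper_width: 0.0007
```

```bash
python3 -c "
from h import *
print(dk(),manip.state()['contact_force'])"
```

```text
(np.float64(-70.71), np.float64(0.47), np.float64(4.5)) [-14.30981745   2.32098346  81.63270249]
```

Call:
servo_tool --pt "0 0 0 -0.003 0 0 0" --pt "0 0 0 -0.003 0 0 0"

```text
time: 5.45
tool_pos: [0.4749, -0.0348, 0.0049]
eef_rot: [0.001, 0.997, 0.073, 0.002]
contact_force: [-4.6, 0.1, 37.2]
gripper_width: 0.0005
```

Run:
```python
from h import *
np.set_printoptions(suppress=True,precision=4)
st=manip.state(); q=st["eef_rot"]; Rt=Ro.from_quat([*q[1:],q[0]]).as_matrix()
p,d=manip.grab_frame("wrist"); c=manip.camera_params("wrist")
T=np.eye(4); T[:3,:3]=Rt; T[:3,3]=st["tool_pos"]; M=T@c["T_tool_cam"]; c["view"]=np.linalg.inv(M)
cv2.imwrite("pics/w4.png",p)
Ws=[cloud(c,d)]
for n in ("scene","top"):
    p2,d=manip.grab_frame(n); Ws.append(cloud(manip.camera_params(n),d))
    if n=="scene": cv2.imwrite("pics/s4.png",cv2.resize(p2[130:270,230:390],None,fx=4,fy=4,interpolation=cv2.INTER_CUBIC))
for W in Ws:
    s=(W[...,:2]-O)@A; y=(W[...,:2]-O)@B; z=W[...,2]
    out=[]
    for s0 in np.arange(-.1,.05,.01):
        k=(abs(s-s0)<.004)&(abs(y)<.026)&(z<.06)&(z>.015)
        if k.sum()>4: out.append((round(s0,2),int(k.sum()),round(float(np.median(z[k]))*1e3,1)))
    print(out)
    w=(abs(y)>.034)&(abs(y)<.038)&(abs(s)<.1)&(z<.05)&(z>.03); print("wall",np.median(z[w]))
print(dk(),manip.state()['contact_force'],manip.state()['wrist_torque'])
```

```text
[(np.float64(-0.07), 551, 38.1), (np.float64(-0.06), 1318, 38.3), (np.float64(-0.05), 1606, 40.7), (np.float64(-0.04), 1377, 38.0), (np.float64(-0.03), 1447, 38.0), (np.float64(-0.02), 1513, 38.1), (np.float64(-0.01), 1507, 38.1), (np.float64(-0.0), 1683, 38.1), (np.float64(0.01), 1655, 38.1), (np.float64(0.02), 1818, 38.1), (np.float64(0.03), 1222, 37.9), (np.float64(0.04), 1607, 22.0), (np.float64(0.05), 2092, 22.1)]
wall 0.038024561905654675
[(np.float64(-0.1), 17, 38.0), (np.float64(-0.09), 26, 38.6), (np.float64(-0.08), 28, 38.0), (np.float64(-0.07), 34, 38.4), (np.float64(-0.06), 43, 47.0), (np.float64(-0.05), 74, 40.7), (np.float64(-0.04), 46, 38.1), (np.float64(-0.03), 50, 38.8), (np.float64(-0.02), 48, 38.5), (np.float64(-0.01), 47, 38.3), (np.float64(-0.0), 44, 38.2), (np.float64(0.01), 55, 38.7), (np.float64(0.02), 55, 38.6), (np.float64(0.03), 73, 35.2), (np.float64(0.05), 44, 51.5)]
wall 0.038577245888134507
[(np.float64(-0.0), 5, 37.7), (np.float64(0.01), 13, 38.4), (np.float64(0.02), 65, 38.0), (np.float64(0.03), 57, 35.9), (np.float64(0.04), 104, 21.6), (np.float64(0.05), 168, 23.8)]
wall 0.03785025464784085
(np.float64(-70.77), np.float64(0.5), np.float64(4.94)) [-5.4581 -0.0089 35.599 ] [0.1672 0.9133 0.0929]
```

View pics/w4.png

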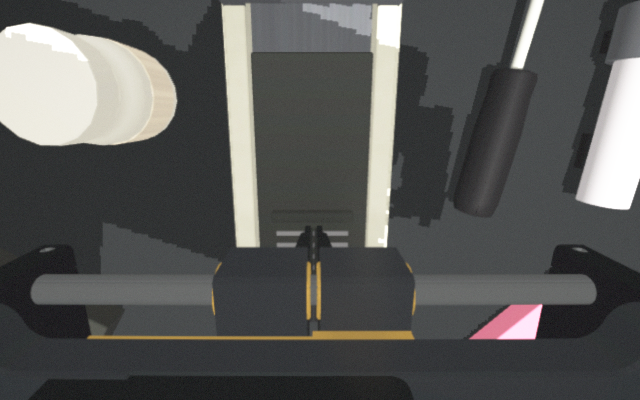

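View pics/s4.png

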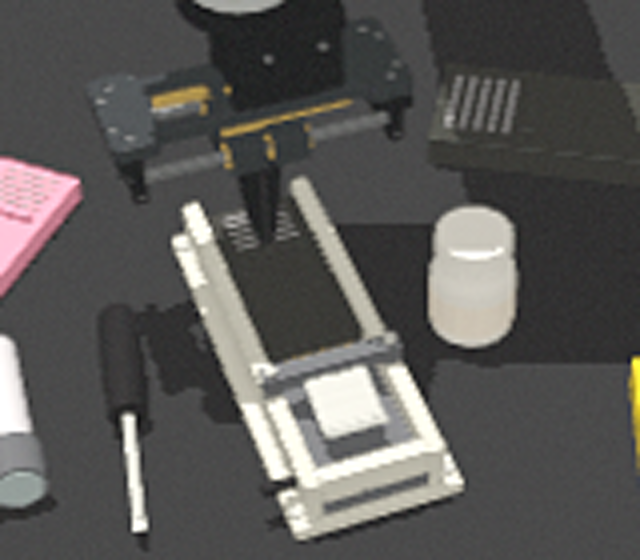

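The module is pressed flat (top z = 38.1 along its whole length, level with the wall tops) at 36 N. Now I slide it.

Call:
servo_tool --pt "0 0.004 0 0 0 0 0" --pt "0 0.011 0 0 0 0 0" --pt "0 0.018 0 0 0 0 0" --pt "0 0.025 0 0 0 0 0" --pt "0 0.032 0 0 0 0 0" --pt "0 0.038 0 0 0 0 0" --pt "0 0.04 0 0 0 0 0"

```text
time: 6.18
tool_pos: [0.515, -0.029, 0.0051]
eef_rot: [0.001, 0.997, 0.074, 0.002]
contact_force: [-6.7, -0.5, 34.7]
gripper_width: 0.0004
```

```bash
cat > chk.py <<'E'
from h import *
import sys
np.set_printoptions(suppress=True,precision=4)
st=manip.state(); q=st["eef_rot"]; Rt=Ro.from_quat([*q[1:],q[0]]).as_matrix()
p,d=manip.grab_frame("wrist"); c=manip.camera_params("wrist")
T=np.eye(4); T[:3,:3]=Rt; T[:3,3]=st["tool_pos"]; M=T@c["T_tool_cam"]; c["view"]=np.linalg.inv(M)
W=cloud(c,d); s=(W[...,:2]-O)@A; y=(W[...,:2]-O)@B; z=W[...,2]
cv2.imwrite(f"pics/w{sys.argv[1]}.png",p)
for n in ("scene","top"):
    p2,_=manip.grab_frame(n); b=(255,160,355,270) if n=="scene" else (270,140,400,310)
    p2=p2[b[1]:b[3],b[0]:b[2]]; cv2.imwrite(f"pics/{n[0]}{sys.argv[1]}.png",cv2.resize(p2,None,fx=590/p2.shape[0],fy=590/p2.shape[0],interpolation=cv2.INTER_CUBIC))
out=[]
for s0 in np.arange(-.11,.13,.01):
    k=(abs(s-s0)<.003)&(abs(y)<.026)&(abs(y)>.012)&(z<.06)&(z>.015)
    if k.sum()>4: out.append((int(round(s0*1e3)),round(float(np.median(z[k]))*1e3,1)))
print(out)
k=(abs(y)<.02)&(abs(y)>.012)&(z>.0415)&(z<.05)&(abs(s)<.05); print("rib",np.percentile(s[k],[2,50,98])*1e3 if k.any() else 0)
print(dk(),manip.state()['contact_force'],manip.state()['time'])
E
python3 chk.py 5
```

```text
[(-30, 38.3), (-20, 38.0), (-10, 40.9), (0, 38.0), (10, 38.0), (20, 38.1), (30, 38.1), (40, 38.1), (50, 38.9), (60, 51.9), (70, 41.6), (80, 38.8), (90, 35.8), (100, 21.8)]
rib [-14.4902 -11.5112  -8.8195]
(np.float64(-30.05), np.float64(0.35), np.float64(5.07)) [-2.6743  0.8252 28.6071] 6.3333
```

View pics/s5.png

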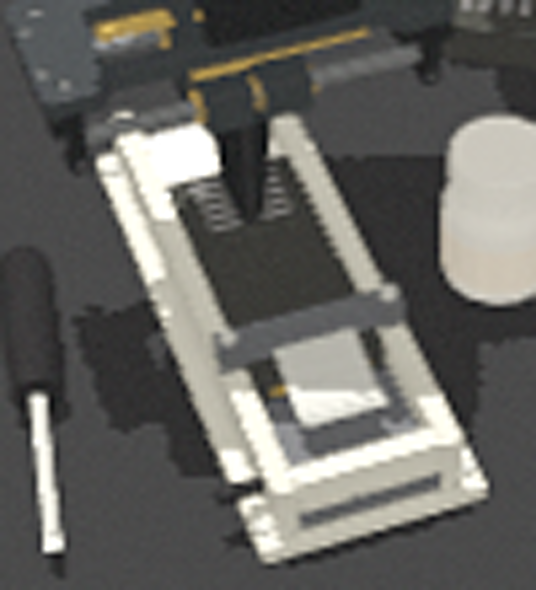

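Call:
servo_tool --pt "0 0.004 0 0 0 0 0" --pt "0 0.01 0 0 0 0 0" --pt "0 0.017 0 0 0 0 0" --pt "0 0.024 0 0 0 0 0" --pt "0 0.031 0 0 0 0 0" --pt "0 0.038 0 0 0 0 0" --pt "0 0.045 0 0 0 0 0" --pt "0 0.048 0 0 0 0 0" --pt "0 0.048 0 0 0 0 0"

```text
time: 7.08
tool_pos: [0.5624, -0.0219, 0.0051]
eef_rot: [0.0, 0.997, 0.074, 0.002]
contact_force: [-3.1, -0.1, 26.5]
gripper_width: 0.0005
```

```bash
python3 chk.py 6
```

```text
[(20, 38.2), (30, 38.1), (40, 38.4), (50, 51.7), (60, 51.7), (70, 39.2), (80, 39.0), (90, 38.9), (100, 40.2), (110, 38.0), (120, 35.5)]
rib [33.3131 36.4738 39.1124]
(np.float64(17.65), np.float64(0.51), np.float64(5.1)) [-1.6911  0.3277 26.3645] 7.2333
```

View pics/s6.png

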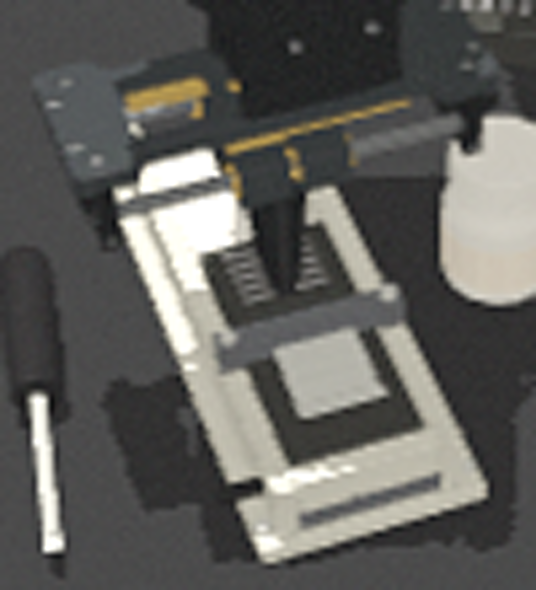

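Call:
servo_tool --pt "0 0.002 0 0 0 0 0" --pt "0 0.004 0 0 0 0 0" --pt "0 0.006 0 0 0 0 0" --pt "0 0.007 0 0 0 0 0" --pt "0 0.007 0 0 0 0 0"

```text
time: 7.65
tool_pos: [0.5673, -0.021, 0.0051]
eef_rot: [0.0, 0.997, 0.074, -0.0]
contact_force: [-10.9, -2.3, 32.6]
gripper_width: 0.0004
```

```bash
python3 chk.py 7
```

```text
[(20, 38.1), (30, 38.2), (40, 43.3), (50, 51.8), (60, 51.7), (70, 39.1), (80, 39.0), (90, 38.9), (100, 39.2), (110, 38.0), (120, 38.0)]
rib [37.3634 40.334  42.8842]
(np.float64(22.66), np.float64(0.62), np.float64(5.11)) [-10.8014  -2.1372  32.345 ] 7.8
```

View pics/s7.png

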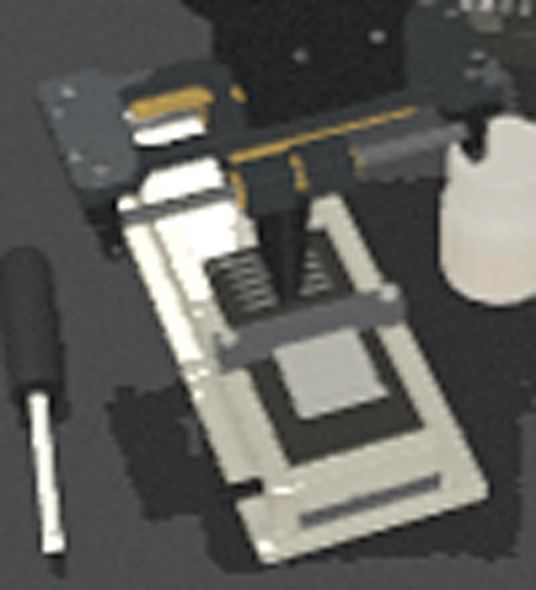

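Rib rear is at 37.4 mm (module origin ≈ 58 mm) and the forward reaction rose to 11 N, so the module is against the stop. I'll lift straight off.

Call:
servo_tool --pt "0 0 0 -0.002 0 0 0" --pt "0 0 0 -0.005 0 0 0" --pt "0 -0.001 0 -0.012 0 0 0" --pt "0 -0.001 0 -0.03 0 0 0" --pt "0 -0.002 0 -0.055 0 0 0" --pt "0 -0.01 0 -0.08 0 0 0" --pt "0 -0.03 0 -0.1 0 0 0" --pt "0 -0.05 0 -0.12 0 0 0" --pt "0 -0.05 0 -0.12 0 0 0" --pt "0 -0.05 0 -0.12 0 0 0"

```text
time: 8.63
tool_pos: [0.5184, -0.0281, 0.124]
eef_rot: [0.0, 0.997, 0.073, 0.001]
contact_force: [-0.5, 0.8, -0.9]
gripper_width: 0.0003
```

```bash
python3 chk.py 8
```

```text
[(-80, 31.9), (-70, 32.2), (-60, 32.2), (-50, 32.0), (-40, 32.1), (-30, 32.3), (-20, 32.1), (-10, 31.6), (0, 38.3), (10, 38.1), (20, 38.2), (30, 38.3), (40, 43.3), (50, 39.1), (60, 52.0), (70, 38.9), (80, 39.2), (90, 38.9), (100, 39.3), (110, 37.9), (120, 37.8)]
rib [36.8697 39.4024 41.8819]
(np.float64(-26.52), np.float64(0.93), np.float64(122.12)) [-0.7713  0.1657 -0.5205] 8.7833
```

View pics/w8.png

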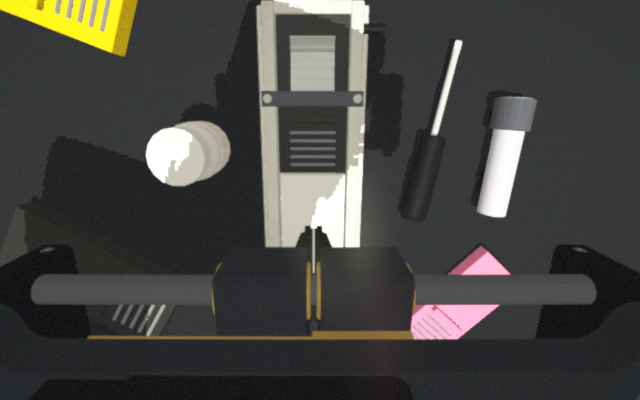

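View pics/s8.png

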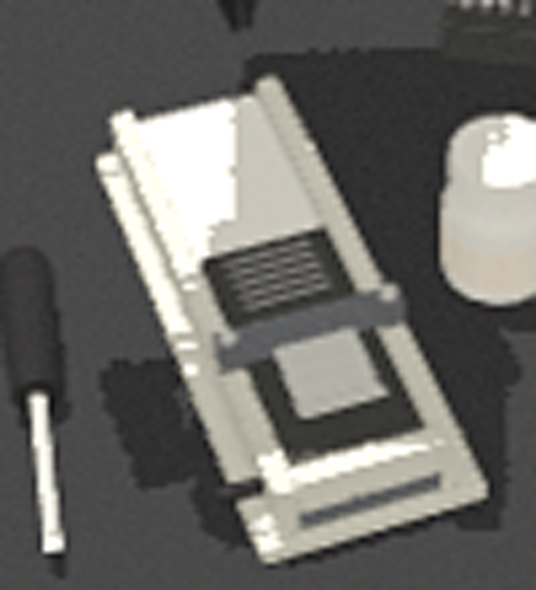

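The pictures show the module home under the bar and leaf. The platform top is at z = 32 mm up to the module's rear, the module top is at 38 mm, and the jar, screwdriver and torch are undisturbed. The gripper is clear.

```bash
python3 -c "
from cell import manip
print(manip.close_job())"
```

```text
the job is handed in; nothing more can be done
None
```

The battery module is loaded in the dock and the job is handed in, at about 8.8 s of the 32 s allowed. No verdict was reported.

**What I did:** With the fingers shut, I pressed the thumb area until the module lay flat on the bed, its top at z ≈ 38 mm along its length. I slid it about 93 mm along the channel with roughly 26–36 N of press. When the forward reaction rose to about 11 N at the end stop, I lifted straight off and moved clear.

**Last checks:**
- **Module position:** its origin is at dock x ≈ 57.9 mm from the rib position (target 58, tolerance 54.5–60.5), and its top is flat at about 38 mm.
- **Platform and leaf:** the platform top reads about 32 mm, so it has popped up behind the module. The leaf lies on the module's top; I did not measure its angle.
- **Surroundings:** the jar, screwdriver and torch look unmoved in the pictures (not measured). The contact force is about 0 N, with the tip well above the dock.

**What disagreed:**
- **Fingertip height:** the cameras showed the real fingertips about 33–35 mm above the reported TCP. My first descent therefore touched nothing, and I used the observed tip from then on.
- **Press force:** the first press briefly reached about 82 N at the wrist, under the 120 N limit, and I backed it off at once.

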